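Lid the filled capsule pots

TASK

Close the four round white pots of capsules: put on each pot the round knobbed lid of its own size, set down gently and not dropped, so that it lies flat on the rim and covers the whole mouth. Leave the pots standing where they are, and do not shift the square lid or the brown bottle.

Things in the scene. Friction and masses are not known exactly. Their poses are not given: they have to be found in the camera images.
- lid_1: The smallest round lid (for pot_1): white disc 66 mm in diameter, 4 mm thick; on top a black knob 22 mm in diameter, 24 mm high; below, a round boss 32 mm in diameter, 6 mm high. Origin: centre of the boss's underside, z up: disc from z = 6 to 10 mm, knob 10 to 34 mm. Starts loose on the bench, knob up. 35 g or so.
- pot_1: The smallest round open pot: white, 54 mm outside, mouth 48 mm, 46 mm high, loose; holds red and white capsules, more than 8 mm below the rim. Origin: centre of the underside, z up; rim at z = 46 mm. With lid_1 on, the disc lies on the rim, the lid's origin 40 mm above this one, the boss in the mouth with 8 mm of play all round. About 180 g.
- lid_2: The second smallest round lid (for pot_2): white disc 82 mm in diameter, 4 mm thick; on top a black knob 22 mm in diameter, 24 mm high; below, a round boss 48 mm in diameter, 6 mm high. Origin: centre of the boss's underside, z up: disc from z = 6 to 10 mm, knob 10 to 34 mm. Starts loose on the bench, knob up. 50 g or so.
- pot_2: The second smallest round open pot: white, 70 mm outside, mouth 64 mm, 52 mm high, loose; holds red and white capsules, more than 8 mm below the rim. Origin: centre of the underside, z up; rim at z = 52 mm. With lid_2 on, the disc lies on the rim, the lid's origin 46 mm above this one, the boss in the mouth with 8 mm of play all round. About 270 g.
- lid_3: The second largest round lid (for pot_3): white disc 98 mm in diameter, 4 mm thick; on top a black knob 22 mm in diameter, 24 mm high; below, a round boss 64 mm in diameter, 6 mm high. Origin: centre of the boss's underside, z up: disc from z = 6 to 10 mm, knob 10 to 34 mm. Starts loose on the bench, knob up. 65 g or so.
- pot_3: The second largest round open pot: white, 86 mm outside, mouth 80 mm, 58 mm high, loose; holds red and white capsules, more than 8 mm below the rim. Origin: centre of the underside, z up; rim at z = 58 mm. With lid_3 on, the disc lies on the rim, the lid's origin 52 mm above this one, the boss in the mouth with 8 mm of play all round. About 360 g.
- lid_4: The largest round lid (for pot_4): white disc 114 mm in diameter, 4 mm thick; on top a black knob 22 mm in diameter, 24 mm high; below, a round boss 80 mm in diameter, 6 mm high. Origin: centre of the boss's underside, z up: disc from z = 6 to 10 mm, knob 10 to 34 mm. Starts loose on the bench, knob up. 80 g or so.
- pot_4: The largest round open pot: white, 102 mm outside, mouth 96 mm, 64 mm high, loose; holds red and white capsules, more than 8 mm below the rim. Origin: centre of the underside, z up; rim at z = 64 mm. With lid_4 on, the disc lies on the rim, the lid's origin 58 mm above this one, the boss in the mouth with 8 mm of play all round. About 450 g.
- square_lid: Lid of another container, to be left alone: white square plate 56 mm by 56 mm, 4 mm thick, with the same black knob (22 mm in diameter, 24 mm high) and a 44 mm square boss below; 34 mm high in all. Origin: centre of the underside; z up, x and y along its sides.
- brown_bottle: Brown glass bottle with a white cap, to be left alone: 42 mm in diameter, 75 mm high, upright among the pots and lids. Origin: centre of the underside; z up.
Mind the look-alikes: they are no part of the job. Leave any yellow look-alike of the lid_3 alone. What is shaped like the lid_2 but yellow is not meant.

How it is judged:
By the outcome, as a careful person would: the job done as asked, in the order asked, and still so for the second after the job is handed in, with the robot touching nothing.
It also fails if it takes over 106 s, if anything falls off the work surface, if the arm or the gripper's body presses on something with over 40 N, if the wrist force passes 120 N, or if a joint passes its speed limit or range.

ROBOT

A 7-joint arm with a two-finger parallel gripper is mounted at the origin on the work surface. World frame = base frame: x ahead of the robot, y to its left, z up, the work surface at z = 0. Lengths are in m, angles in rad, forces in N, time in s.
With the tool pointing down it reaches from about 0.425 to 0.925 m from the base axis. Payload 6.8 kg.
Tool frame: the origin (TCP) lies on the centre line of the jaws, within the pads' length; the fingertips stand 25 mm ahead of it and the grasp point (between the pads) lies 6 mm ahead of it; z points along the fingers, y is the line along which they close (so a half turn about z gives the same grasp; the last joint's range is limited). The gripper opens to 85 mm and grips with 20 to 120 N. Pads are 22 mm wide; open, the fingers measure 114 mm over their backs; the gripper's body (76 mm by 85 mm) begins 54 mm behind the grasp point. The pads swing forward as they close: fully open they stand 13 mm farther back than shut.
Start: joints at [1.224, 0.477, 0.022, 1.555, -0.011, 1.109, -0.083], TCP at [0.16, -0.656, 0.256] pointing down, gripper open.
Joint ranges: [-2.96, 2.96], [-0.34, 2.1], [-1.41, 1.46], [0.24, 2.44], [-1.37, 4.51], [0.17, 1.92], [-2.96, 2.96]. Speed limits (rad/s): [2.39, 2.39, 3.14, 3.14, 3.14, 3.14, 3.14].

INTERFACE

Orientations are given as a rotation vector (axis times angle).
In Python, from bench import status, imaging, workorder gives the robot as it stands.
- The arm moves only by the tool send_rows, never from a script. Its argument "steps" is a list of rows, each an object of numbers: "dx", "dy", "dz": the shift along the tool's x, y, z in cm; "yaw": the turn about the tool's z in degrees; "gripper": the opening, from 0 (shut) to 1 (fully open). A call has 1 to 5 rows; each row is the pose to reach, as a shift and turn from the pose commanded when the call began, along the tool's axes at that moment; what a row does not reach only later rows make up. A row lasts 1/8 s, in which the tool goes at most 62.5 mm and 10.7 degrees, less where a joint would pass 70% of its speed; a pose out of reach is approached as far as the arm can. A call with a gripper value outside its range is refused whole. The fingers move at their own pace and stop on an object; "force" is the grip in N (left out, the last holds). Time passes only in rows, so rows that repeat a pose let the fingers close. It gives the time, the measured TCP pose, the force, the opening and the grip force at its end, in the units of the state.
- status.get_obs(): the state, without advancing time (a new reading comes with each control period).
- imaging.grab_frame(name): name is "side" or "top"; returns a dict with "color" (400x640x3 uint8, red, green, blue), "depth" (400x640 float32, m along the optical axis (not along the pixel's ray), 0 where there is no reading), "K" (3x3 intrinsics, pixels), "k1" (the pictures are not rectified: a ray, as slopes to the right and down, at radius r is drawn at 1 + k1 r^2 times it, then the intrinsics apply), "R" (3x3) and "t" (3): a world point X has camera coordinates R X + t. Camera axes: x right, y down, z forward; pixel columns grow to the right and rows downward; lengths in m; the calibration is good to about 2 mm. A picture is of the moment at which its call begins.
- workorder.hand_in(): hands the job in; it is judged then, once.
The state is a dict: "clock": time; "joints": joint angles; "qvel": joint speeds; "tau": joint torques, N m; "tcp_pos": TCP position; "orientation": TCP orientation; "contact_force": force on the tool from outside, world axes, zero at the start; "moment": the same for the moment, N m; "grip_width": finger opening in m; "gripper_force": force on a finger pad.
Only numpy, scipy, OpenCV 4.12 (cv2) and the standard library are available. Lean on these libraries where they do the work, as an engineer would, in place of code of your own. Each camera call takes 0.05 s, during which the arm holds its last target. There are 200 camera calls.

## Working session

There is one attempt and no reset: what is moved stays moved. The work goes in short steps, Python scripts to look and compute and a tool call to move; the robot and the scene stay as the last step left them, time stands still between calls to the robot, and variables do not carry over. Pictures are saved under pics/ and viewed, at most 14 in all, crops included, and the job is handed in when it is done.

Besides the shell and the picture viewer there is one more tool, called after ">>>" by a JSON object that holds its "method" and its "body", one argument or row to a line. send_rows: Moves the arm, as the interface text tells. Its arguments: {"type":"object","properties":{"steps":{"type":"array"},"force":{"type":"number"}},"required":["steps"]}

```bash
mkdir -p pics; ls
cat > h.py <<'E'
from bench import status, imaging, workorder
import numpy as np, cv2
def grab(n,save=None):
    f=imaging.grab_frame(n)
    if save: cv2.imwrite('pics/'+save,f['color'][:,:,::-1])
    return f
def ray(f,u,v):
    K=f['K'];xd=np.array([(u-K[0,2])/K[0,0],(v-K[1,2])/K[1,1]]);x=xd.copy()
    for _ in range(20): x=xd/(1+f['k1']*(x@x))
    return x
def onplane(f,u,v,z):
    x=ray(f,u,v);d=f['R'].T@np.array([x[0],x[1],1]);c=-f['R'].T@f['t']
    return c+d*(z-c[2])/d[2]
def depthpt(f,u,v):
    x=ray(f,u,v);d=f['depth'][int(v),int(u)]
    return f['R'].T@(np.array([x[0],x[1],1])*d-f['t'])
E
python3 - <<'E'
from h import *
for n in('top','side'):
    f=grab(n,n+'0.png');print(n,f['K'],f['k1'],-f['R'].T@f['t'],f['R'])
print(status.get_obs())
E
```

```text
pics
top [[378.51695896   0.         323.24587138]
 [  0.         378.51695896 194.51403084]
 [  0.           0.           1.        ]] -0.015823185483569244 [0.41233747 0.06036274 1.35260085] [[ 0.00533672 -0.99996611  0.00626883]
 [-0.99600968 -0.00587388 -0.08905172]
 [ 0.08908552 -0.00576857 -0.99600728]]
side [[454.6264755    0.         322.27577994]
 [  0.         454.6264755  197.21066294]
 [  0.           0.           1.        ]] 0.03862301381869668 [-0.35499054  0.93409314  0.88764644] [[-0.70979144 -0.70440948  0.00184492]
 [-0.39105784  0.39186454 -0.83277605]
 [ 0.58589238 -0.59181878 -0.55360694]]
{'clock': 0.1, 'joints': array([ 1.22391847,  0.47771374,  0.022321  ,  1.55633484, -0.0114894 ,
        1.1093027 , -0.083113  ]), 'qvel': array([ 0.00035377, -0.00027   ,  0.00011459, -0.00219566, -0.00203454,
        0.00048044,  0.00044113]), 'tau': array([ 3.12119068e-03, -5.97772443e+01,  1.61293253e+00, -2.81961286e+01,
        1.27571283e-02,  4.98631343e-03, -1.79442407e-05]), 'tcp_pos': array([ 0.15953577, -0.6553757 ,  0.25543246]), 'orientation': array([-3.11763422e+00, -3.74038894e-01,  4.87754145e-04]), 'contact_force': array([-0.04621051, -0.11376257, -0.58058077]), 'moment': array([-0.02112552, -0.00885223,  0.01354895]), 'gripper_force': 0.0, 'grip_width': 0.08540599371113924}
```

View pics/top0.png

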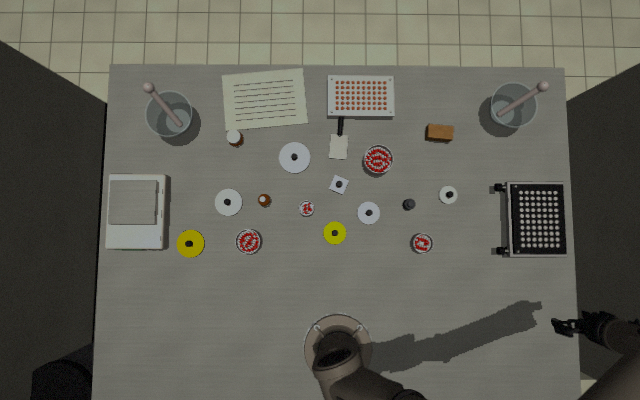

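View pics/side0.png

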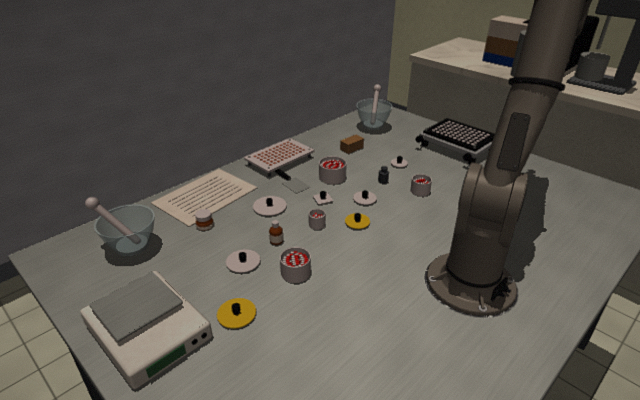

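Run:
```python
from h import *
f=grab('top');img=f['color'];hsv=cv2.cvtColor(img,cv2.COLOR_RGB2HSV)
L=dict(lid1=(448,195,33),lid2=(369,213,41),lid3=(228,202,49),lid4=(294,157,57))
P=dict(pot1=(307,209,27,.046),pot2=(423,243,35,.052),pot3=(248,241,43,.058),pot4=(378,159,51,.064))
print('bench V',np.median(hsv[270:290,200:300,2]))
white=((hsv[...,2]>165)&(hsv[...,1]<60)).astype(np.uint8)
red=((hsv[...,1]>110)&((hsv[...,0]<10)|(hsv[...,0]>170))).astype(np.uint8)
def win(m,u,v,r):
    w=np.zeros_like(m);cv2.circle(w,(u,v),r,1,-1);return m*w
for k,(u,v,r) in L.items():
    m=win(white,u,v,int(r/3.4)+4);c=max(cv2.findContours(m,cv2.RETR_EXTERNAL,cv2.CHAIN_APPROX_NONE)[0],key=cv2.contourArea)
    (a,b),(d1,d2),_=cv2.fitEllipse(c)
    p=onplane(f,a,b,.010)
    kn=win((hsv[...,2]<70).astype(np.uint8),u,v,9);y,x=np.nonzero(kn);q=onplane(f,x.mean(),y.mean(),.026)
    e=onplane(f,a+d1/2+.5,b,.01);print(k,'disc',p.round(4),'d',round(2000*np.linalg.norm(e-p),1),'knob',q.round(4),len(x),'depthz',depthpt(f,u,v).round(3),depthpt(f,u+5,v).round(3))
for k,(u,v,r,h) in P.items():
    m=win(red|white,u,v,int(r/3.2)+5);c=max(cv2.findContours(m,cv2.RETR_EXTERNAL,cv2.CHAIN_APPROX_NONE)[0],key=cv2.contourArea)
    (a,b),(d1,d2),_=cv2.fitEllipse(cv2.convexHull(c));p=onplane(f,a,b,h)
    e=onplane(f,a+d1/2+.5,b,h)
    R=win(red,u,v,int(r/3.4)+2);c=np.argwhere(R)[:,::-1].astype(np.float32);(a2,b2),r2=cv2.minEnclosingCircle(c)
    q=onplane(f,a2,b2,h-.01)
    # depth rim points
    pts=np.array([depthpt(f,x,y) for y in range(v-22,v+23) for x in range(u-22,u+23) if f['depth'][y,x]>0])
    s=pts[(abs(pts[:,2]-h)<.005)&(np.hypot(*(pts[:,:2]-p[:2]).T)<r/1000+.012)]
    A=np.c_[2*s[:,:2],np.ones(len(s))];o=np.linalg.lstsq(A,(s[:,:2]**2).sum(1),rcond=None)[0]
    print(k,'ell',p.round(4),'d',round(2000*np.linalg.norm(e-p),1),'red',q.round(4),'depth',o[:2].round(4),len(s))
g=grab('side');
for n,uv,r in (('t',(f),0),): pass
big=cv2.resize(img[130:270,170:470],None,fx=2.6,fy=2.6,interpolation=cv2.INTER_CUBIC);cv2.imwrite('pics/crop.png',big[:,:,::-1])
```

```text
bench V 115.0Traceback (most recent call last):
  File "<stdin>", line 11, in <module>
ValueError: max() iterable argument is empty
```

```bash
cat > m.py <<'E'
from h import *
f=grab('top');img=f['color'];hsv=cv2.cvtColor(img,cv2.COLOR_RGB2HSV)
L=dict(lid1=(448,195,33),lid2=(369,213,41),lid3=(228,202,49),lid4=(294,157,57))
P=dict(pot1=(307,209,27,.046),pot2=(423,243,35,.052),pot3=(248,241,43,.058),pot4=(378,159,51,.064))
white=((hsv[...,2]>145)&(hsv[...,1]<60)).astype(np.uint8)
red=((hsv[...,1]>110)&((hsv[...,0]<10)|(hsv[...,0]>170))).astype(np.uint8)
def win(m,u,v,r):
    w=np.zeros_like(m);cv2.circle(w,(u,v),r,1,-1);return m*w
for k,(u,v,r) in L.items():
    print(k,img[v,u-6:u+7,1])
    m=win(white,u,v,int(r/3.4)+4);c=max(cv2.findContours(m,cv2.RETR_EXTERNAL,cv2.CHAIN_APPROX_NONE)[0],key=cv2.contourArea)
    (a,b),(d1,d2),_=cv2.fitEllipse(c)
    p=onplane(f,a,b,.010)
    kn=win((hsv[...,2]<70).astype(np.uint8),u,v,9);y,x=np.nonzero(kn);q=onplane(f,x.mean(),y.mean(),.026)
    e=onplane(f,a+d1/2+.5,b,.01);print(' disc',p.round(4),'d',round(2000*np.linalg.norm(e-p),1),'knob',q.round(4),len(x),'depthz',depthpt(f,u,v).round(3),depthpt(f,u+5,v).round(3))
for k,(u,v,r,h) in P.items():
    m=win(red|white,u,v,int(r/3.2)+5);c=max(cv2.findContours(m,cv2.RETR_EXTERNAL,cv2.CHAIN_APPROX_NONE)[0],key=cv2.contourArea)
    (a,b),(d1,d2),_=cv2.fitEllipse(cv2.convexHull(c));p=onplane(f,a,b,h)
    e=onplane(f,a+d1/2+.5,b,h)
    R=win(red,u,v,int(r/3.4)+2);c=np.argwhere(R)[:,::-1].astype(np.float32);(a2,b2),r2=cv2.minEnclosingCircle(c)
    q=onplane(f,a2,b2,h-.01)
    pts=np.array([depthpt(f,x,y) for y in range(v-22,v+23) for x in range(u-22,u+23) if f['depth'][y,x]>0])
    s=pts[(abs(pts[:,2]-h)<.005)&(np.hypot(*(pts[:,:2]-p[:2]).T)<r/1000+.012)]
    A=np.c_[2*s[:,:2],np.ones(len(s))];o=np.linalg.lstsq(A,(s[:,:2]**2).sum(1),rcond=None)[0]
    print(k,'ell',p.round(4),'d',round(2000*np.linalg.norm(e-p),1),'red',q.round(4),'depth',o[:2].round(4),len(s))
big=cv2.resize(img[130:270,170:470],None,fx=2.6,fy=2.6,interpolation=cv2.INTER_CUBIC);cv2.imwrite('pics/crop.png',big[:,:,::-1])
E
python3 m.py
```

```text
lid1 [161 158 158 121  22  10  14  27  33  26  39 119 157]
 disc [ 0.5357 -0.3934  0.01  ] d 61.4 knob [ 0.535 -0.392  0.026] 36 depthz [ 0.531 -0.386  0.032] [ 0.531 -0.403  0.034]
lid2 [161 146  73  26  24  42  44  36  46  98 158 160 160]
 disc [ 0.4693 -0.108   0.01  ] d 79.3 knob [ 0.4686 -0.1064  0.026 ] 28 depthz [ 0.466 -0.107  0.036] [ 0.467 -0.127  0.013]
lid3 [158 149  27  31  34  36  29  11  68 157 158 156 158]
 disc [0.5045 0.3911 0.01  ] d 95.1 knob [0.5045 0.3911 0.026 ] 32 depthz [0.502 0.385 0.034] [0.504 0.373 0.011]
lid4 [157 159 146  74  30  44  38  39  29  87 155 159 158]
 disc [0.6668 0.1577 0.01  ] d 110.4 knob [0.6659 0.1577 0.026 ] 28 depthz [0.662 0.157 0.035] [0.667 0.14  0.01 ]
pot1 ell [0.4818 0.1095 0.046 ] d 48.1 red [0.4826 0.109  0.036 ] depth [0.4837 0.1116] 38
pot2 ell [ 0.366  -0.2855  0.052 ] d 52.4 red [ 0.362  -0.2868  0.042 ] depth [ 0.3641 -0.2908] 63
pot3 ell [0.3657 0.3075 0.058 ] d 72.6 red [0.3668 0.307  0.048 ] depth [0.368  0.3105] 78
pot4 ell [ 0.647  -0.1353  0.064 ] d 82.5 red [ 0.6519 -0.1369  0.054 ] depth [ 0.654  -0.1372] 84
```

View pics/crop.png

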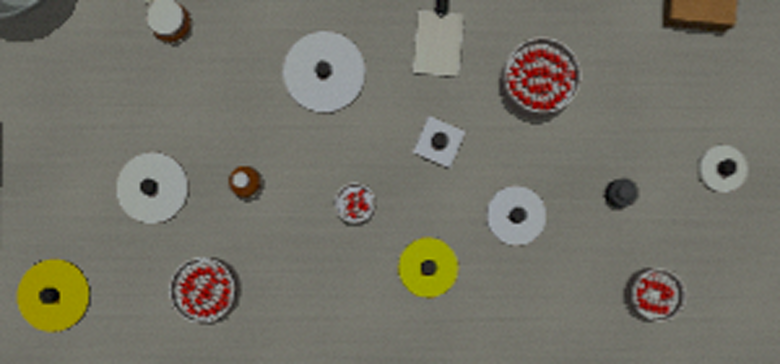

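```bash
cat >> h.py <<'E'
def proj(f,X):
    c=f['R']@np.asarray(X,float)+f['t'];x=c[:2]/c[2];x=x*(1+f['k1']*(x@x))
    return f['K'][:2,:2]@x+f['K'][:2,2]
from scipy.spatial.transform import Rotation as Ro
def plan(x,y,z,yawto=None):
    o=status.get_obs();R=Ro.from_rotvec(o['orientation']).as_matrix()
    print('clock',round(o['clock'],2),'tcp',o['tcp_pos'].round(4),'xaxis deg',round(np.degrees(np.arctan2(R[1,0],R[0,0])),1),'w',round(o['grip_width'],4),'F',o['contact_force'].round(1),'tilt',R[:,2].round(3))
    print('shift cm',(100*R.T@(np.array([x,y,z])-o['tcp_pos'])).round(2))
E
python3 - <<'E'
from h import *
O=[(.4837,.1116,.046,.027),(.3641,-.2908,.052,.035),(.368,.3105,.058,.043),(.654,-.1372,.064,.051),(.535,-.392,.01,.033),(.469,-.107,.01,.041),(.5045,.391,.01,.049),(.6665,.1577,.01,.057)]
out=[]
for n in('side','top'):
    f=grab(n);im=cv2.resize(f['color'],None,fx=4,fy=4,interpolation=cv2.INTER_CUBIC)
    t=[]
    for x,y,z,r in O:
        p=np.array([proj(f,(x+r*np.cos(a),y+r*np.sin(a),z)) for a in np.linspace(0,6.283,60)])
        cv2.polylines(im,[np.int32(p*4+1.5)],True,(0,255,0),1)
        c=np.int32(proj(f,(x,y,z))*4);w=95
        t.append(im[c[1]-w:c[1]+w,c[0]-w:c[0]+w].copy())
    out+=[np.hstack(t[:4]),np.hstack(t[4:])]
cv2.imwrite('pics/ov1.png',np.vstack(out[:2]+out[2:])[:,:,::-1][:760].copy()[:, :])
a=np.vstack(out);cv2.imwrite('pics/ov.png',cv2.resize(a,(600,600))[:,:,::-1])
plan(.535,-.392,.16)
E
```

```text
clock 0.3 tcp [ 0.1596 -0.6557  0.256 ] xaxis deg 13.7 w 0.0854 F [0.8 0.2 0.8] tilt [-0.     0.001 -1.   ]
shift cm [ 42.71 -16.74   9.6 ]
```

View pics/ov.png

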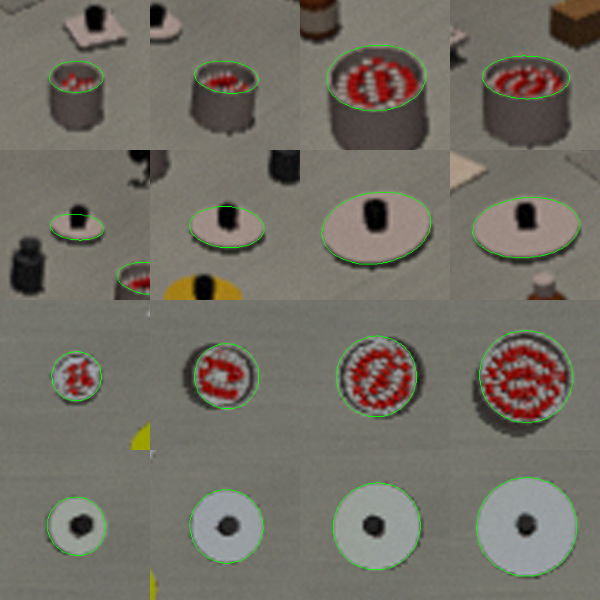

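>>> {"method": "send_rows", "body": {
  "steps": [
    {"dx":6,"dy":-2.4,"dz":0,"gripper":0.6},
    {"dx":12,"dy":-4.8,"dz":0,"gripper":0.6},
    {"dx":18,"dy":-7,"dz":0,"gripper":0.6},
    {"dx":24,"dy":-9.4,"dz":0,"gripper":0.6},
    {"dx":28,"dy":-11,"dz":1,"gripper":0.6}
  ],
  "force": 30
}}

```text
validation failed for argument at $.st...
```

```bash
python3 -c "
from h import *
plan(.535,-.393,.12)"
```

```text
clock 0.3 tcp [ 0.1596 -0.6557  0.256 ] xaxis deg 13.7 w 0.0854 F [0.8 0.2 0.8] tilt [-0.     0.001 -1.   ]
shift cm [ 42.69 -16.64  13.6 ]
```

>>> {"method": "send_rows", "body": {
  "steps": [
    {"dx":6,"dy":-2.4,"dz":0,"yaw":0,"gripper":0.6},
    {"dx":12,"dy":-4.8,"dz":0,"yaw":0,"gripper":0.6},
    {"dx":18,"dy":-7,"dz":0,"yaw":0,"gripper":0.6},
    {"dx":24,"dy":-9.4,"dz":0,"yaw":0,"gripper":0.6},
    {"dx":28,"dy":-11,"dz":1,"yaw":0,"gripper":0.6}
  ],
  "force": 30
}}

```text
clock: 0.92
tcp_pos: [0.4084, -0.4811, 0.2472]
orientation: [3.118, 0.377, 0.003]
contact_force: [0.8, -0.1, 0.3]
grip_width: 0.0512
gripper_force: 0.0
```

```bash
python3 -c "
from h import *
plan(.535,-.393,.12)"
```

```text
clock 0.93 tcp [ 0.4084 -0.4811  0.2472] xaxis deg 13.8 w 0.0512 F [ 0.8 -0.1  0.3] tilt [ 0.002 -0.001 -1.   ]
shift cm [14.37 -5.56 12.73]
```

>>> {"method": "send_rows", "body": {
  "steps": [
    {"dx":5,"dy":-1.9,"dz":3,"yaw":0,"gripper":0.6},
    {"dx":10,"dy":-3.8,"dz":6,"yaw":0,"gripper":0.6},
    {"dx":14.6,"dy":-5.6,"dz":9,"yaw":0,"gripper":0.6},
    {"dx":14.6,"dy":-5.6,"dz":12.5,"yaw":0,"gripper":0.6},
    {"dx":14.6,"dy":-5.6,"dz":12.5,"yaw":0,"gripper":0.6}
  ],
  "force": 30
}}

```text
clock: 1.55
tcp_pos: [0.5327, -0.3923, 0.1184]
orientation: [-3.115, -0.375, 0.008]
contact_force: [-0.4, 0.0, -1.2]
grip_width: 0.0515
gripper_force: 0.0
```

```bash
python3 -c "
from h import *
plan(.535,-.393,.039)"
```

```text
clock 1.55 tcp [ 0.5327 -0.3923  0.1184] xaxis deg 13.7 w 0.0515 F [-0.4  0.  -1.2] tilt [-0.005  0.003 -1.   ]
shift cm [0.24 0.16 7.94]
```

Descend slowly and close on the knob.

>>> {"method": "send_rows", "body": {
  "steps": [
    {"dx":0.2,"dy":0,"dz":3,"yaw":0,"gripper":0.6},
    {"dx":0.2,"dy":0,"dz":5.5,"yaw":0,"gripper":0.6},
    {"dx":0.2,"dy":0,"dz":7,"yaw":0,"gripper":0.6},
    {"dx":0.2,"dy":0,"dz":7.8,"yaw":0,"gripper":0.6},
    {"dx":0.2,"dy":0,"dz":7.8,"yaw":0,"gripper":0.6}
  ],
  "force": 30
}}

```text
clock: 2.17
tcp_pos: [0.5362, -0.3938, 0.0437]
orientation: [3.119, 0.373, 0.0]
contact_force: [0.4, -0.0, -0.7]
grip_width: 0.0513
gripper_force: 0.0
```

>>> {"method": "send_rows", "body": {
  "steps": [
    {"dx":0,"dy":0,"dz":0,"yaw":0,"gripper":0.4},
    {"dx":0,"dy":0,"dz":0,"yaw":0,"gripper":0.2},
    {"dx":0,"dy":0,"dz":0,"yaw":0,"gripper":0.1},
    {"dx":0,"dy":0,"dz":0,"yaw":0,"gripper":0.1},
    {"dx":0,"dy":0,"dz":0,"yaw":0,"gripper":0.1}
  ],
  "force": 30
}}

```text
clock: 2.8
tcp_pos: [0.5368, -0.3938, 0.0443]
orientation: [3.118, 0.374, 0.002]
contact_force: [-0.3, -0.2, 5.7]
grip_width: 0.0204
gripper_force: 29.5
```

```bash
python3 -c "
from h import *
plan(.4837,.1116,.16)
f=grab('side');c=proj(f,(.535,-.393,.06)).astype(int);cv2.imwrite('pics/g1.png',cv2.resize(f['color'][c[1]-50:c[1]+50,c[0]-70:c[0]+70],None,fx=4,fy=4)[:,:,::-1])"
```

```text
clock 2.8 tcp [ 0.5368 -0.3938  0.0443] xaxis deg 13.7 w 0.0204 F [-0.3 -0.2  5.7] tilt [ 0.001 -0.001 -1.   ]
shift cm [  6.8  -50.35 -11.62]
```

View pics/g1.png

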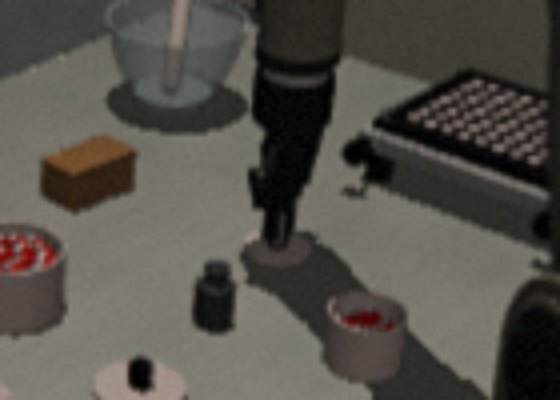

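>>> {"method": "send_rows", "body": {
  "steps": [
    {"dx":0,"dy":0,"dz":-1,"yaw":0,"gripper":0.1},
    {"dx":0,"dy":0,"dz":-3,"yaw":0,"gripper":0.1},
    {"dx":0,"dy":0,"dz":-6,"yaw":0,"gripper":0.1},
    {"dx":0,"dy":0,"dz":-10,"yaw":0,"gripper":0.1},
    {"dx":0.5,"dy":-3,"dz":-12,"yaw":0,"gripper":0.1}
  ],
  "force": 30
}}

```text
clock: 3.48
tcp_pos: [0.5344, -0.3661, 0.1672]
orientation: [3.115, 0.367, 0.006]
contact_force: [0.3, 0.8, -0.6]
grip_width: 0.0207
gripper_force: 29.5
```

>>> {"method": "send_rows", "body": {
  "steps": [
    {"dx":0.6,"dy":-5,"dz":0,"yaw":0,"gripper":0.1},
    {"dx":1.2,"dy":-10,"dz":0,"yaw":0,"gripper":0.1},
    {"dx":1.8,"dy":-15,"dz":0,"yaw":0,"gripper":0.1},
    {"dx":2.4,"dy":-20,"dz":0,"yaw":0,"gripper":0.1},
    {"dx":3,"dy":-24,"dz":0,"yaw":0,"gripper":0.1}
  ],
  "force": 30
}}

```text
clock: 4.1
tcp_pos: [0.5063, -0.1206, 0.1647]
orientation: [3.119, 0.376, 0.002]
contact_force: [-0.1, -0.4, 0.0]
grip_width: 0.0203
gripper_force: 29.5
```

>>> {"method": "send_rows", "body": {
  "steps": [
    {"dx":1,"dy":-5,"dz":0,"yaw":0,"gripper":0.1},
    {"dx":2,"dy":-10,"dz":0,"yaw":0,"gripper":0.1},
    {"dx":3,"dy":-15,"dz":0,"yaw":0,"gripper":0.1},
    {"dx":3.3,"dy":-20,"dz":0,"yaw":0,"gripper":0.1},
    {"dx":3.3,"dy":-23.3,"dz":0,"yaw":0,"gripper":0.1}
  ],
  "force": 30
}}

```text
clock: 4.72
tcp_pos: [0.4832, 0.1142, 0.1647]
orientation: [-3.118, -0.378, -0.003]
contact_force: [0.3, 0.7, -0.5]
grip_width: 0.0199
gripper_force: 29.5
```

```bash
python3 -c "
from h import *
plan(.4837,.1116,.16)
f=grab('side');c=proj(f,(.4837,.1116,.09)).astype(int);cv2.imwrite('pics/g2.png',cv2.resize(f['color'][c[1]-50:c[1]+50,c[0]-70:c[0]+70],None,fx=4,fy=4)[:,:,::-1])"
```

```text
clock 4.72 tcp [0.4832 0.1142 0.1647] xaxis deg 13.8 w 0.0199 F [ 0.3  0.7 -0.5] tilt [ 0.002  0.001 -1.   ]
shift cm [-0.01  0.27  0.47]
```

View pics/g2.png

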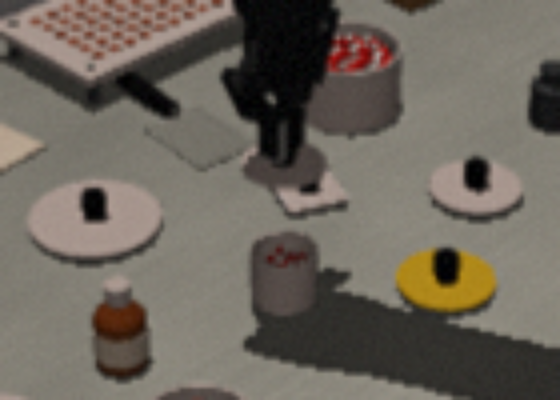

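>>> {"method": "send_rows", "body": {
  "steps": [
    {"dx":0.1,"dy":0.2,"dz":3,"yaw":0,"gripper":0.1},
    {"dx":0.1,"dy":0.2,"dz":5.5,"yaw":0,"gripper":0.1},
    {"dx":0.1,"dy":0.2,"dz":7,"yaw":0,"gripper":0.1},
    {"dx":0.1,"dy":0.2,"dz":7.6,"yaw":0,"gripper":0.1},
    {"dx":0.1,"dy":0.2,"dz":7.6,"yaw":0,"gripper":0.1}
  ]
}}

```text
clock: 5.4
tcp_pos: [0.4851, 0.1098, 0.0876]
orientation: [3.119, 0.374, 0.001]
contact_force: [0.7, 0.8, -0.3]
grip_width: 0.0205
gripper_force: 29.5
```

>>> {"method": "send_rows", "body": {
  "steps": [
    {"dx":0,"dy":0,"dz":0.1,"yaw":0,"gripper":0.1},
    {"dx":0,"dy":0,"dz":0.2,"yaw":0,"gripper":0.1},
    {"dx":0,"dy":0,"dz":0.3,"yaw":0,"gripper":0.1},
    {"dx":0,"dy":0,"dz":0.3,"yaw":0,"gripper":0.1}
  ]
}}

```text
clock: 5.9
tcp_pos: [0.485, 0.1098, 0.0844]
orientation: [-3.119, -0.374, -0.001]
contact_force: [0.5, 0.6, -0.1]
grip_width: 0.0206
gripper_force: 29.6
```

```bash
python3 -c "
from h import *
plan(.4837,.1116,.0843)
f=grab('side');c=proj(f,(.4837,.1116,.06)).astype(int);cv2.imwrite('pics/g3.png',cv2.resize(f['color'][c[1]-40:c[1]+40,c[0]-50:c[0]+50],None,fx=5,fy=5)[:,:,::-1])"
```

```text
clock 5.9 tcp [0.485  0.1098 0.0844] xaxis deg 13.7 w 0.0206 F [ 0.5  0.6 -0.1] tilt [ 0.  0. -1.]
shift cm [-0.08 -0.21  0.01]
```

View pics/g3.png

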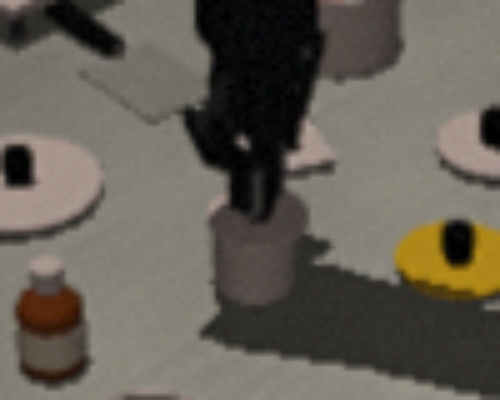

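>>> {"method": "send_rows", "body": {
  "steps": [
    {"dx":0,"dy":-0.1,"dz":0.1,"yaw":0,"gripper":0.1},
    {"dx":0,"dy":-0.1,"dz":0.1,"yaw":0,"gripper":0.1}
  ]
}}

```text
clock: 6.2
tcp_pos: [0.4851, 0.11, 0.0842]
orientation: [3.118, 0.373, 0.001]
contact_force: [-0.9, -3.5, 10.9]
grip_width: 0.0204
gripper_force: 30.5
```

>>> {"method": "send_rows", "body": {
  "steps": [
    {"dx":0,"dy":0,"dz":0.1,"yaw":0,"gripper":0.1},
    {"dx":0,"dy":0,"dz":0.1,"yaw":0,"gripper":0.1}
  ]
}}

```text
clock: 6.45
tcp_pos: [0.4852, 0.1099, 0.084]
orientation: [3.118, 0.372, 0.001]
contact_force: [-5.3, -4.5, 21.6]
grip_width: 0.02
gripper_force: 31.4
```

>>> {"method": "send_rows", "body": {
  "steps": [
    {"dx":0,"dy":0,"dz":-0.1,"yaw":0,"gripper":0.1},
    {"dx":0,"dy":0,"dz":-0.1,"yaw":0,"gripper":0.3},
    {"dx":0,"dy":0,"dz":-0.1,"yaw":0,"gripper":0.5},
    {"dx":0,"dy":0,"dz":-0.5,"yaw":0,"gripper":0.6},
    {"dx":0,"dy":0,"dz":-3,"yaw":0,"gripper":0.6}
  ]
}}

```text
clock: 7.08
tcp_pos: [0.4834, 0.1105, 0.1115]
orientation: [3.119, 0.375, -0.006]
contact_force: [-0.8, -0.3, -0.1]
grip_width: 0.0512
gripper_force: 0.0
```

>>> {"method": "send_rows", "body": {
  "steps": [
    {"dx":0,"dy":0,"dz":-4,"yaw":0,"gripper":0.6},
    {"dx":0,"dy":2,"dz":-7,"yaw":0,"gripper":0.6},
    {"dx":0,"dy":7,"dz":-7,"yaw":0,"gripper":0.6},
    {"dx":0,"dy":12,"dz":-7,"yaw":0,"gripper":0.6},
    {"dx":0,"dy":17,"dz":-6,"yaw":0,"gripper":0.6}
  ]
}}

```text
clock: 7.7
tcp_pos: [0.5257, -0.0558, 0.1732]
orientation: [3.119, 0.375, 0.003]
contact_force: [0.9, 0.3, 0.3]
grip_width: 0.0513
gripper_force: 0.0
```

```bash
python3 -c "
from h import *
plan(.469,-.107,.12)
f=grab('side');c=proj(f,(.4837,.1116,.06)).astype(int);a=f['color'][c[1]-40:c[1]+40,c[0]-50:c[0]+50]
f=grab('top');c=proj(f,(.4837,.1116,.06)).astype(int);b=f['color'][c[1]-40:c[1]+40,c[0]-50:c[0]+50]
cv2.imwrite('pics/g4.png',cv2.resize(np.hstack([a,b]),None,fx=4,fy=4,interpolation=2)[:,:,::-1])"
```

```text
clock 7.7 tcp [ 0.5257 -0.0558  0.1732] xaxis deg 13.7 w 0.0513 F [0.9 0.3 0.3] tilt [ 0.002  0.    -1.   ]
shift cm [-6.73  3.63  5.3 ]
```

View pics/g4.png

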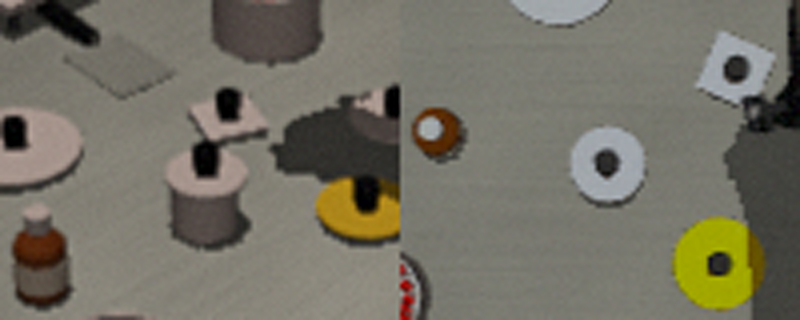

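>>> {"method": "send_rows", "body": {
  "steps": [
    {"dx":-4,"dy":2,"dz":1,"yaw":0,"gripper":0.6},
    {"dx":-6.7,"dy":3.6,"dz":4,"yaw":0,"gripper":0.6},
    {"dx":-6.7,"dy":3.6,"dz":8,"yaw":0,"gripper":0.6},
    {"dx":-6.7,"dy":3.6,"dz":8,"yaw":0,"gripper":0.6}
  ]
}}

```text
clock: 8.3
tcp_pos: [0.4661, -0.1045, 0.0905]
orientation: [-3.117, -0.375, 0.008]
contact_force: [0.3, 0.9, -0.1]
grip_width: 0.0512
gripper_force: 0.0
```

```bash
python3 -c "
from h import *
plan(.469,-.107,.0455)"
```

```text
clock 8.3 tcp [ 0.4661 -0.1045  0.0905] xaxis deg 13.7 w 0.0512 F [ 0.3  0.9 -0.1] tilt [-0.005  0.001 -1.   ]
shift cm [0.25 0.32 4.5 ]
```

>>> {"method": "send_rows", "body": {
  "steps": [
    {"dx":0.1,"dy":0.2,"dz":2,"yaw":0,"gripper":0.6},
    {"dx":0.1,"dy":0.2,"dz":4,"yaw":0,"gripper":0.6},
    {"dx":0.1,"dy":0.2,"dz":4.6,"yaw":0,"gripper":0.6},
    {"dx":0.1,"dy":0.2,"dz":4.6,"yaw":0,"gripper":0.6}
  ]
}}

```text
clock: 8.8
tcp_pos: [0.4703, -0.1065, 0.0471]
orientation: [3.119, 0.375, 0.001]
contact_force: [0.2, -0.7, 0.5]
grip_width: 0.0511
gripper_force: 0.0
```

>>> {"method": "send_rows", "body": {
  "steps": [
    {"dx":0,"dy":0,"dz":0,"yaw":0,"gripper":0.4},
    {"dx":0,"dy":0,"dz":0,"yaw":0,"gripper":0.2},
    {"dx":0,"dy":0,"dz":0,"yaw":0,"gripper":0.1},
    {"dx":0,"dy":0,"dz":0,"yaw":0,"gripper":0.1},
    {"dx":0,"dy":0,"dz":0,"yaw":0,"gripper":0.1}
  ]
}}

```text
clock: 9.43
tcp_pos: [0.4703, -0.107, 0.0472]
orientation: [3.119, 0.374, 0.002]
contact_force: [-0.6, 0.2, 5.5]
grip_width: 0.0201
gripper_force: 29.1
```

```bash
python3 -c "
from h import *
plan(.3641,-.2908,.17)"
```

```text
clock 9.43 tcp [ 0.4703 -0.107   0.0472] xaxis deg 13.7 w 0.0201 F [-0.6  0.2  5.5] tilt [ 0.001 -0.    -1.   ]
shift cm [-14.65  15.36 -12.29]
```

>>> {"method": "send_rows", "body": {
  "steps": [
    {"dx":0,"dy":0,"dz":-1,"yaw":0,"gripper":0.1},
    {"dx":0,"dy":0,"dz":-3,"yaw":0,"gripper":0.1},
    {"dx":0,"dy":0,"dz":-7,"yaw":0,"gripper":0.1},
    {"dx":0,"dy":0,"dz":-11,"yaw":0,"gripper":0.1},
    {"dx":-1,"dy":1,"dz":-12,"yaw":0,"gripper":0.1}
  ]
}}

```text
clock: 10.05
tcp_pos: [0.464, -0.1188, 0.1694]
orientation: [3.118, 0.377, 0.008]
contact_force: [1.2, 0.4, -0.6]
grip_width: 0.0201
gripper_force: 29.5
```

>>> {"method": "send_rows", "body": {
  "steps": [
    {"dx":-3.5,"dy":3.5,"dz":0,"yaw":0,"gripper":0.1},
    {"dx":-7,"dy":7,"dz":0,"yaw":0,"gripper":0.1},
    {"dx":-10.5,"dy":10.5,"dz":0,"yaw":0,"gripper":0.1},
    {"dx":-13.6,"dy":14.4,"dz":0,"yaw":0,"gripper":0.1},
    {"dx":-13.6,"dy":14.4,"dz":0,"yaw":0,"gripper":0.1}
  ]
}}

```text
clock: 10.68
tcp_pos: [0.3608, -0.2947, 0.1658]
orientation: [3.12, 0.362, -0.003]
contact_force: [-0.2, 0.8, -1.4]
grip_width: 0.0199
gripper_force: 29.5
```

```bash
python3 -c "
from h import *
plan(.365,-.291,.0955)"
```

```text
clock 10.68 tcp [ 0.3608 -0.2947  0.1658] xaxis deg 13.2 w 0.0199 F [-0.2  0.8 -1.4] tilt [-0.002 -0.001 -1.   ]
shift cm [ 0.51 -0.26  7.03]
```

Transient overshoot; descend with small correction, then check.

>>> {"method": "send_rows", "body": {
  "steps": [
    {"dx":0.1,"dy":0,"dz":2.5,"yaw":0,"gripper":0.1},
    {"dx":0.1,"dy":0,"dz":5,"yaw":0,"gripper":0.1},
    {"dx":0.1,"dy":0,"dz":6.2,"yaw":0,"gripper":0.1},
    {"dx":0.1,"dy":0,"dz":6.6,"yaw":0,"gripper":0.1},
    {"dx":0.1,"dy":0,"dz":6.6,"yaw":0,"gripper":0.1}
  ]
}}

```text
clock: 11.3
tcp_pos: [0.3654, -0.2908, 0.1005]
orientation: [3.119, 0.374, 0.0]
contact_force: [0.3, -0.6, -0.1]
grip_width: 0.0205
gripper_force: 29.5
```

```bash
python3 -c "
from h import *
plan(.365,-.291,.0932)"
```

```text
clock 11.3 tcp [ 0.3654 -0.2908  0.1005] xaxis deg 13.7 w 0.0205 F [ 0.3 -0.6 -0.1] tilt [ 0. -0. -1.]
shift cm [-0.04  0.01  0.73]
```

>>> {"method": "send_rows", "body": {
  "steps": [
    {"dx":0,"dy":0,"dz":0.4,"yaw":0,"gripper":0.1},
    {"dx":0,"dy":0,"dz":0.6,"yaw":0,"gripper":0.1},
    {"dx":0,"dy":0,"dz":0.7,"yaw":0,"gripper":0.1},
    {"dx":0,"dy":0,"dz":0.8,"yaw":0,"gripper":0.1},
    {"dx":0,"dy":0,"dz":0.8,"yaw":0,"gripper":0.1}
  ]
}}

```text
clock: 11.92
tcp_pos: [0.3653, -0.291, 0.0932]
orientation: [3.119, 0.374, 0.0]
contact_force: [-2.5, 2.7, 10.6]
grip_width: 0.0202
gripper_force: 30.6
```

>>> {"method": "send_rows", "body": {
  "steps": [
    {"dx":0,"dy":0,"dz":-0.1,"yaw":0,"gripper":0.1},
    {"dx":0,"dy":0,"dz":-0.1,"yaw":0,"gripper":0.3},
    {"dx":0,"dy":0,"dz":-0.1,"yaw":0,"gripper":0.5},
    {"dx":0,"dy":0,"dz":-0.5,"yaw":0,"gripper":0.6},
    {"dx":0,"dy":0,"dz":-3,"yaw":0,"gripper":0.6}
  ]
}}

```text
clock: 12.55
tcp_pos: [0.3643, -0.2903, 0.1217]
orientation: [-3.117, -0.374, 0.004]
contact_force: [-0.3, 0.0, 0.9]
grip_width: 0.0512
gripper_force: 0.0
```

>>> {"method": "send_rows", "body": {
  "steps": [
    {"dx":0,"dy":0,"dz":-4,"yaw":0,"gripper":0.6},
    {"dx":2,"dy":-2,"dz":-6,"yaw":0,"gripper":0.6},
    {"dx":5.5,"dy":-5,"dz":-6,"yaw":0,"gripper":0.6},
    {"dx":9.5,"dy":-9,"dz":-6,"yaw":0,"gripper":0.6},
    {"dx":13.5,"dy":-13,"dz":-6,"yaw":0,"gripper":0.6}
  ]
}}

```text
clock: 13.18
tcp_pos: [0.4664, -0.1314, 0.1828]
orientation: [3.119, 0.373, 0.001]
contact_force: [0.6, -0.7, -0.1]
grip_width: 0.0511
gripper_force: 0.0
```

```bash
python3 -c "
from h import *
plan(.6665,.1577,.10)"
```

```text
clock 13.18 tcp [ 0.4664 -0.1314  0.1828] xaxis deg 13.6 w 0.0511 F [ 0.6 -0.7 -0.1] tilt [ 0.001 -0.    -1.   ]
shift cm [ 26.25 -23.39   8.28]
```

>>> {"method": "send_rows", "body": {
  "steps": [
    {"dx":4.5,"dy":-4,"dz":0,"yaw":0,"gripper":0.6},
    {"dx":9,"dy":-8,"dz":0,"yaw":0,"gripper":0.6},
    {"dx":13.5,"dy":-12,"dz":0,"yaw":0,"gripper":0.6},
    {"dx":18,"dy":-16,"dz":0,"yaw":0,"gripper":0.6},
    {"dx":22,"dy":-19.6,"dz":2,"yaw":0,"gripper":0.6}
  ]
}}

```text
clock: 13.8
tcp_pos: [0.6353, 0.1122, 0.1638]
orientation: [-3.119, -0.375, -0.006]
contact_force: [0.4, -0.2, 0.5]
grip_width: 0.0511
gripper_force: 0.0
```

>>> {"method": "send_rows", "body": {
  "steps": [
    {"dx":3,"dy":-2.5,"dz":2,"yaw":0,"gripper":0.6},
    {"dx":4.2,"dy":-3.7,"dz":5,"yaw":0,"gripper":0.6},
    {"dx":4.2,"dy":-3.7,"dz":6,"yaw":0,"gripper":0.6},
    {"dx":4.2,"dy":-3.7,"dz":6,"yaw":0,"gripper":0.6},
    {"dx":4.2,"dy":-3.7,"dz":6,"yaw":0,"gripper":0.6}
  ]
}}

```text
clock: 14.42
tcp_pos: [0.6656, 0.1544, 0.1037]
orientation: [3.119, 0.372, 0.002]
contact_force: [1.0, -0.6, 0.5]
grip_width: 0.0513
gripper_force: 0.0
```

```bash
python3 -c "
from h import *
plan(.6665,.1577,.0465)"
```

```text
clock 14.43 tcp [0.6656 0.1544 0.1037] xaxis deg 13.6 w 0.0513 F [ 1.  -0.6  0.5] tilt [ 0.002 -0.    -1.   ]
shift cm [ 0.15 -0.3   5.72]
```

>>> {"method": "send_rows", "body": {
  "steps": [
    {"dx":0.1,"dy":-0.3,"dz":2,"yaw":0,"gripper":0.6},
    {"dx":0.1,"dy":-0.3,"dz":4,"yaw":0,"gripper":0.6},
    {"dx":0.1,"dy":-0.3,"dz":5.2,"yaw":0,"gripper":0.6},
    {"dx":0.1,"dy":-0.3,"dz":5.7,"yaw":0,"gripper":0.6},
    {"dx":0.1,"dy":-0.3,"dz":5.7,"yaw":0,"gripper":0.6}
  ]
}}

```text
clock: 15.05
tcp_pos: [0.6652, 0.1588, 0.0448]
orientation: [3.119, 0.374, -0.001]
contact_force: [0.0, -0.8, 0.3]
grip_width: 0.0511
gripper_force: 0.0
```

>>> {"method": "send_rows", "body": {
  "steps": [
    {"dx":0,"dy":0,"dz":0,"yaw":0,"gripper":0.4},
    {"dx":0,"dy":0,"dz":0,"yaw":0,"gripper":0.2},
    {"dx":0,"dy":0,"dz":0,"yaw":0,"gripper":0.1},
    {"dx":0,"dy":0,"dz":0,"yaw":0,"gripper":0.1},
    {"dx":0,"dy":0,"dz":0,"yaw":0,"gripper":0.1}
  ],
  "force": 35
}}

```text
clock: 15.68
tcp_pos: [0.6659, 0.1589, 0.0462]
orientation: [-3.119, -0.374, -0.002]
contact_force: [-0.2, -0.7, 6.0]
grip_width: 0.0199
gripper_force: 34.6
```

```bash
python3 -c "
from h import *
plan(.654,-.1372,.17)"
```

```text
clock 15.68 tcp [0.6659 0.1589 0.0462] xaxis deg 13.7 w 0.0199 F [-0.2 -0.7  6. ] tilt [ 0.001  0.    -1.   ]
shift cm [ -8.14  28.49 -12.39]
```

>>> {"method": "send_rows", "body": {
  "steps": [
    {"dx":0,"dy":0,"dz":-1,"yaw":0,"gripper":0.1},
    {"dx":0,"dy":0,"dz":-3,"yaw":0,"gripper":0.1},
    {"dx":0,"dy":0,"dz":-7,"yaw":0,"gripper":0.1},
    {"dx":0,"dy":0,"dz":-11,"yaw":0,"gripper":0.1},
    {"dx":-0.5,"dy":2,"dz":-13,"yaw":0,"gripper":0.1}
  ]
}}

```text
clock: 16.3
tcp_pos: [0.666, 0.1404, 0.179]
orientation: [-3.116, -0.379, -0.007]
contact_force: [0.3, -0.6, -0.8]
grip_width: 0.0202
gripper_force: 34.4
```

>>> {"method": "send_rows", "body": {
  "steps": [
    {"dx":-1.5,"dy":5,"dz":0,"yaw":0,"gripper":0.1},
    {"dx":-3,"dy":10,"dz":0,"yaw":0,"gripper":0.1},
    {"dx":-4.5,"dy":15,"dz":0,"yaw":0,"gripper":0.1},
    {"dx":-6,"dy":20,"dz":0,"yaw":0,"gripper":0.1},
    {"dx":-7.2,"dy":24,"dz":0,"yaw":0,"gripper":0.1}
  ]
}}

```text
clock: 16.92
tcp_pos: [0.6505, -0.1169, 0.1751]
orientation: [3.118, 0.369, -0.002]
contact_force: [0.1, 0.8, -1.0]
grip_width: 0.0202
gripper_force: 34.4
```

>>> {"method": "send_rows", "body": {
  "steps": [
    {"dx":-0.4,"dy":2.4,"dz":0,"yaw":0,"gripper":0.1},
    {"dx":-0.4,"dy":2.4,"dz":3,"yaw":0,"gripper":0.1},
    {"dx":-0.4,"dy":2.4,"dz":5.5,"yaw":0,"gripper":0.1},
    {"dx":-0.4,"dy":2.4,"dz":6.3,"yaw":0,"gripper":0.1},
    {"dx":-0.4,"dy":2.4,"dz":6.3,"yaw":0,"gripper":0.1}
  ]
}}

```text
clock: 17.55
tcp_pos: [0.6532, -0.1371, 0.1121]
orientation: [3.119, 0.373, -0.002]
contact_force: [-0.3, -0.8, -1.3]
grip_width: 0.0203
gripper_force: 34.4
```

```bash
python3 -c "
from h import *
plan(.654,-.1372,.1042)"
```

```text
clock 17.55 tcp [ 0.6532 -0.1371  0.1121] xaxis deg 13.6 w 0.0203 F [-0.3 -0.8 -1.3] tilt [-0.001 -0.    -1.   ]
shift cm [0.07 0.03 0.79]
```

>>> {"method": "send_rows", "body": {
  "steps": [
    {"dx":0,"dy":0,"dz":0.4,"yaw":0,"gripper":0.1},
    {"dx":0,"dy":0,"dz":0.6,"yaw":0,"gripper":0.1},
    {"dx":0,"dy":0,"dz":0.7,"yaw":0,"gripper":0.1},
    {"dx":0,"dy":0,"dz":0.8,"yaw":0,"gripper":0.1},
    {"dx":0,"dy":0,"dz":0.8,"yaw":0,"gripper":0.1}
  ]
}}

```text
clock: 18.18
tcp_pos: [0.6538, -0.1362, 0.1043]
orientation: [3.119, 0.374, 0.0]
contact_force: [0.2, -0.0, 0.5]
grip_width: 0.0202
gripper_force: 34.4
```

>>> {"method": "send_rows", "body": {
  "steps": [
    {"dx":0,"dy":0,"dz":0.1,"yaw":0,"gripper":0.1},
    {"dx":0,"dy":0,"dz":0.1,"yaw":0,"gripper":0.1}
  ]
}}

```text
clock: 18.42
tcp_pos: [0.6539, -0.1362, 0.1042]
orientation: [3.119, 0.374, 0.0]
contact_force: [-2.0, 0.3, 5.0]
grip_width: 0.0202
gripper_force: 35.0
```

>>> {"method": "send_rows", "body": {
  "steps": [
    {"dx":0,"dy":0,"dz":0,"yaw":0,"gripper":0.1},
    {"dx":0,"dy":0,"dz":0,"yaw":0,"gripper":0.3},
    {"dx":0,"dy":0,"dz":0,"yaw":0,"gripper":0.5},
    {"dx":0,"dy":0,"dz":-0.5,"yaw":0,"gripper":0.6},
    {"dx":0,"dy":0,"dz":-3,"yaw":0,"gripper":0.6}
  ]
}}

```text
clock: 19.05
tcp_pos: [0.6526, -0.1361, 0.1321]
orientation: [-3.118, -0.374, 0.005]
contact_force: [0.3, -0.1, -0.2]
grip_width: 0.0513
gripper_force: 0.0
```

>>> {"method": "send_rows", "body": {
  "steps": [
    {"dx":0,"dy":0,"dz":-4,"yaw":0,"gripper":0.6},
    {"dx":0,"dy":-3,"dz":-6,"yaw":0,"gripper":0.6},
    {"dx":0,"dy":-8,"dz":-6,"yaw":0,"gripper":0.6},
    {"dx":0,"dy":-13.5,"dz":-6,"yaw":0,"gripper":0.6},
    {"dx":0,"dy":-19,"dz":-6,"yaw":0,"gripper":0.6}
  ]
}}

```text
clock: 19.68
tcp_pos: [0.6085, 0.0498, 0.1939]
orientation: [-3.119, -0.373, -0.001]
contact_force: [1.8, 0.3, -0.2]
grip_width: 0.0513
gripper_force: 0.0
```

```bash
python3 -c "
from h import *
plan(.5045,.391,.10)"
```

```text
clock 19.68 tcp [0.6085 0.0498 0.1939] xaxis deg 13.7 w 0.0513 F [ 1.8  0.3 -0.2] tilt [ 0.001  0.    -1.   ]
shift cm [ -2.06 -35.61   9.38]
```

>>> {"method": "send_rows", "body": {
  "steps": [
    {"dx":-0.4,"dy":-5.5,"dz":0,"yaw":0,"gripper":0.6},
    {"dx":-0.8,"dy":-11,"dz":0,"yaw":0,"gripper":0.6},
    {"dx":-1.2,"dy":-16.5,"dz":0,"yaw":0,"gripper":0.6},
    {"dx":-1.6,"dy":-22,"dz":0,"yaw":0,"gripper":0.6},
    {"dx":-2,"dy":-27.5,"dz":0,"yaw":0,"gripper":0.6}
  ]
}}

```text
clock: 20.3
tcp_pos: [0.5239, 0.3124, 0.1938]
orientation: [-3.119, -0.374, -0.001]
contact_force: [0.3, 0.8, 0.7]
grip_width: 0.0515
gripper_force: 0.0
```

>>> {"method": "send_rows", "body": {
  "steps": [
    {"dx":0,"dy":-5,"dz":1,"yaw":0,"gripper":0.6},
    {"dx":0,"dy":-7.8,"dz":4,"yaw":0,"gripper":0.6},
    {"dx":0,"dy":-7.8,"dz":8,"yaw":0,"gripper":0.6},
    {"dx":0,"dy":-7.8,"dz":9,"yaw":0,"gripper":0.6},
    {"dx":0,"dy":-7.8,"dz":9,"yaw":0,"gripper":0.6}
  ]
}}

```text
clock: 20.92
tcp_pos: [0.5063, 0.386, 0.1034]
orientation: [3.119, 0.373, -0.001]
contact_force: [0.5, 0.1, 0.4]
grip_width: 0.0511
gripper_force: 0.0
```

```bash
python3 -c "
from h import *
plan(.5045,.391,.0465)"
```

```text
clock 20.93 tcp [0.5063 0.386  0.1034] xaxis deg 13.6 w 0.0511 F [0.5 0.1 0.4] tilt [-0.    -0.001 -1.   ]
shift cm [-0.05 -0.53  5.69]
```

>>> {"method": "send_rows", "body": {
  "steps": [
    {"dx":0,"dy":-0.4,"dz":2,"yaw":0,"gripper":0.6},
    {"dx":0,"dy":-0.4,"dz":4,"yaw":0,"gripper":0.6},
    {"dx":0,"dy":-0.4,"dz":5.2,"yaw":0,"gripper":0.6},
    {"dx":0,"dy":-0.4,"dz":5.6,"yaw":0,"gripper":0.6},
    {"dx":0,"dy":-0.4,"dz":5.6,"yaw":0,"gripper":0.6}
  ]
}}

```text
clock: 21.55
tcp_pos: [0.505, 0.3904, 0.047]
orientation: [3.119, 0.374, -0.0]
contact_force: [0.2, 1.8, 0.0]
grip_width: 0.0512
gripper_force: 0.0
```

>>> {"method": "send_rows", "body": {
  "steps": [
    {"dx":0,"dy":0,"dz":0,"yaw":0,"gripper":0.4},
    {"dx":0,"dy":0,"dz":0,"yaw":0,"gripper":0.2},
    {"dx":0,"dy":0,"dz":0,"yaw":0,"gripper":0.1},
    {"dx":0,"dy":0,"dz":0,"yaw":0,"gripper":0.1},
    {"dx":0,"dy":0,"dz":0,"yaw":0,"gripper":0.1}
  ],
  "force": 35
}}

```text
clock: 22.18
tcp_pos: [0.5053, 0.3908, 0.0481]
orientation: [-3.119, -0.374, -0.002]
contact_force: [-0.3, -1.6, 7.0]
grip_width: 0.0197
gripper_force: 34.5
```

>>> {"method": "send_rows", "body": {
  "steps": [
    {"dx":0,"dy":0,"dz":-1,"yaw":0,"gripper":0.1},
    {"dx":0,"dy":0,"dz":-3,"yaw":0,"gripper":0.1},
    {"dx":0,"dy":0,"dz":-7,"yaw":0,"gripper":0.1},
    {"dx":0,"dy":0,"dz":-11,"yaw":0,"gripper":0.1},
    {"dx":0,"dy":0,"dz":-12,"yaw":0,"gripper":0.1}
  ]
}}

```text
clock: 22.8
tcp_pos: [0.5063, 0.3919, 0.1716]
orientation: [-3.116, -0.374, -0.008]
contact_force: [0.4, 0.1, -0.7]
grip_width: 0.02
gripper_force: 34.4
```

```bash
python3 -c "
from h import *
plan(.368,.3105,.17)"
```

```text
clock 22.8 tcp [0.5063 0.3919 0.1716] xaxis deg 13.7 w 0.02 F [ 0.4  0.1 -0.7] tilt [ 0.005  0.004 -1.   ]
shift cm [-15.36   4.64   0.06]
```

>>> {"method": "send_rows", "body": {
  "steps": [
    {"dx":-4,"dy":1.2,"dz":0,"yaw":0,"gripper":0.1},
    {"dx":-8,"dy":2.4,"dz":0,"yaw":0,"gripper":0.1},
    {"dx":-12,"dy":3.6,"dz":0,"yaw":0,"gripper":0.1},
    {"dx":-15.2,"dy":4.6,"dz":0,"yaw":0,"gripper":0.1},
    {"dx":-15.2,"dy":4.6,"dz":0,"yaw":0,"gripper":0.1}
  ]
}}

```text
clock: 23.42
tcp_pos: [0.366, 0.308, 0.167]
orientation: [3.117, 0.376, -0.003]
contact_force: [-0.1, 0.1, -1.0]
grip_width: 0.0195
gripper_force: 34.4
```

>>> {"method": "send_rows", "body": {
  "steps": [
    {"dx":0,"dy":0,"dz":2,"yaw":0,"gripper":0.1},
    {"dx":0,"dy":0,"dz":4.5,"yaw":0,"gripper":0.1},
    {"dx":0,"dy":0,"dz":5.8,"yaw":0,"gripper":0.1},
    {"dx":0,"dy":0,"dz":6.2,"yaw":0,"gripper":0.1},
    {"dx":0,"dy":0,"dz":6.2,"yaw":0,"gripper":0.1}
  ]
}}

```text
clock: 24.05
tcp_pos: [0.3685, 0.3102, 0.1055]
orientation: [-3.119, -0.374, -0.0]
contact_force: [0.4, -0.6, -0.3]
grip_width: 0.0201
gripper_force: 34.4
```

```bash
python3 -c "
from h import *
plan(.3688,.3105,.1001)"
```

```text
clock 24.05 tcp [0.3685 0.3102 0.1055] xaxis deg 13.7 w 0.0201 F [ 0.4 -0.6 -0.3] tilt [ 0.  0. -1.]
shift cm [ 0.04 -0.03  0.54]
```

>>> {"method": "send_rows", "body": {
  "steps": [
    {"dx":0,"dy":0,"dz":0.2,"yaw":0,"gripper":0.1},
    {"dx":0,"dy":0,"dz":0.4,"yaw":0,"gripper":0.1},
    {"dx":0,"dy":0,"dz":0.5,"yaw":0,"gripper":0.1},
    {"dx":0,"dy":0,"dz":0.6,"yaw":0,"gripper":0.1},
    {"dx":0,"dy":0,"dz":0.6,"yaw":0,"gripper":0.1}
  ]
}}

```text
clock: 24.68
tcp_pos: [0.3682, 0.3099, 0.1]
orientation: [3.119, 0.374, 0.001]
contact_force: [-1.6, -2.2, 8.9]
grip_width: 0.0202
gripper_force: 35.2
```

Contact; release, retreat upward and sideways, then check everything.

>>> {"method": "send_rows", "body": {
  "steps": [
    {"dx":0,"dy":0,"dz":-0.1,"yaw":0,"gripper":0.1},
    {"dx":0,"dy":0,"dz":-0.1,"yaw":0,"gripper":0.3},
    {"dx":0,"dy":0,"dz":-0.1,"yaw":0,"gripper":0.5},
    {"dx":0,"dy":0,"dz":-0.5,"yaw":0,"gripper":0.6},
    {"dx":0,"dy":0,"dz":-3,"yaw":0,"gripper":0.6}
  ]
}}

```text
clock: 25.3
tcp_pos: [0.3674, 0.3091, 0.1286]
orientation: [3.117, 0.374, -0.004]
contact_force: [-0.5, -0.4, 0.2]
grip_width: 0.0515
gripper_force: 0.0
```

>>> {"method": "send_rows", "body": {
  "steps": [
    {"dx":0,"dy":0,"dz":-5,"yaw":0,"gripper":0.6},
    {"dx":0,"dy":0,"dz":-10,"yaw":0,"gripper":0.6},
    {"dx":0,"dy":-4,"dz":-12,"yaw":0,"gripper":0.6},
    {"dx":0,"dy":-9,"dz":-12,"yaw":0,"gripper":0.6},
    {"dx":0,"dy":-14,"dz":-12,"yaw":0,"gripper":0.6}
  ]
}}

```text
clock: 25.92
tcp_pos: [0.335, 0.4471, 0.2501]
orientation: [-3.119, -0.372, -0.002]
contact_force: [0.4, 0.4, -1.0]
grip_width: 0.0514
gripper_force: 0.0
```

>>> {"method": "send_rows", "body": {
  "steps": [
    {"dx":0,"dy":-5,"dz":0,"yaw":0,"gripper":0.6},
    {"dx":0,"dy":-9,"dz":0,"yaw":0,"gripper":0.6},
    {"dx":0,"dy":-13,"dz":0,"yaw":0,"gripper":0.6},
    {"dx":0,"dy":-13,"dz":0,"yaw":0,"gripper":0.6},
    {"dx":0,"dy":-13,"dz":0,"yaw":0,"gripper":0.6}
  ]
}}

```text
clock: 26.55
tcp_pos: [0.3047, 0.5714, 0.249]
orientation: [3.118, 0.374, -0.0]
contact_force: [-0.2, -0.2, -0.2]
grip_width: 0.0512
gripper_force: 0.0
```

Run:
```python
from h import *
plan(.3,.6,.2)
O=[(.4837,.1116,.046,.033),(.3641,-.2908,.052,.041),(.368,.3105,.058,.049),(.654,-.1372,.064,.057)]
rows=[]
for n in('side','top'):
    f=grab(n,n+'_end.png')
    im=cv2.resize(f['color'],None,fx=4,fy=4,interpolation=cv2.INTER_CUBIC);t=[]
    for x,y,z,r in O:
        p=np.array([proj(f,(x+r*np.cos(a),y+r*np.sin(a),z+.004)) for a in np.linspace(0,6.283,60)])
        cv2.polylines(im,[np.int32(p*4+1.5)],True,(0,255,0),1)
        c=np.int32(proj(f,(x,y,z))*4);w=95
        t.append(im[c[1]-w:c[1]+w,c[0]-w:c[0]+w].copy())
    rows.append(np.hstack(t))
cv2.imwrite('pics/end.png',np.vstack(rows)[:,:,::-1])
```

```text
clock 26.55 tcp [0.3047 0.5714 0.249 ] xaxis deg 13.7 w 0.0512 F [-0.2 -0.2 -0.2] tilt [ 0.    -0.001 -1.   ]
shift cm [ 0.23 -2.9   4.89]
```

View pics/end.png

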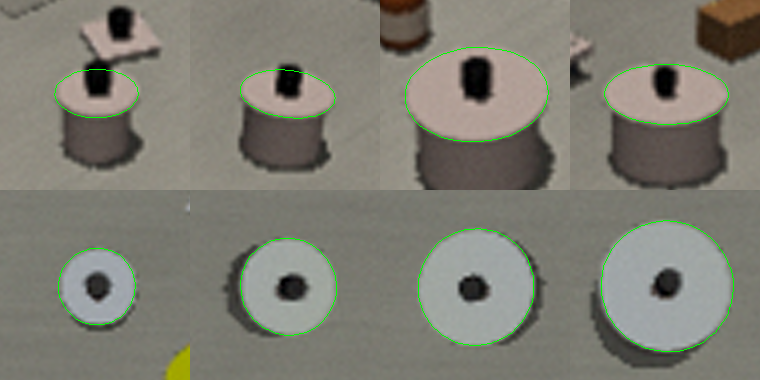

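View pics/top_end.png

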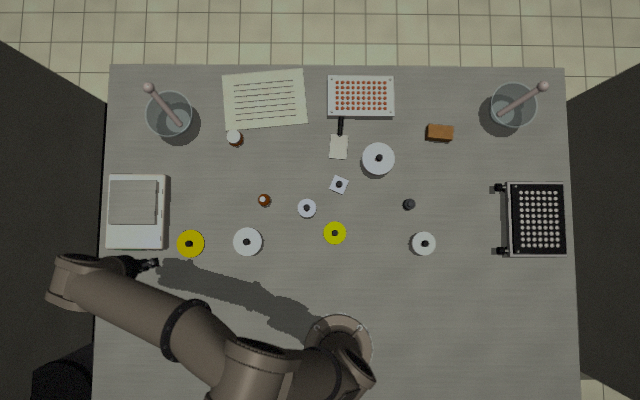

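All four lids match the expected circles at rim height in both views. The square lid (339,184) and brown bottle (264,200) are where they started.

```bash
python3 -c "
from h import *
print(workorder.hand_in())"
```

```text
the job is handed in; nothing more can be done
None
```

All four pots are closed with their own lids, which lie flat and centred on the rims in both camera views; the pots, square lid and brown bottle did not visibly move, and the job was handed in at about 27 s (no verdict was returned).

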